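# Count three nuts into the tray's trough and shut its lid

### The arm

A 6-joint arm with a two-finger parallel gripper is mounted at the origin on the work surface. World frame = base frame: x ahead of the robot, y to its left, z up, the work surface at z = 0. Lengths are in m, angles in rad, forces in N, time in s.
With the tool pointing down it reaches from about 0.375 to 0.9 m from the base axis. Payload 3.1 kg.
Tool frame: the origin (TCP) lies where the fingers leave the gripper's body, on its centre line; the fingertips stand 70 mm ahead of it and the grasp point (between the pads) lies 51 mm ahead of it; z points along the fingers, y is the line along which they close (so a half turn about z gives the same grasp; the last joint's range is limited). The gripper opens to 87 mm and grips with 3 to 60 N. Pads are 19 mm wide; open, the fingers measure 117 mm over their backs; the gripper's body (75 mm by 190 mm) begins 51 mm behind the grasp point.
Start: joints at [-1.359, 0.527, 1.433, -0, 1.181, -0.178], TCP at [0.238, -0.578, 0.292] pointing down, gripper open.
Joint ranges: [-3.08, 3.08], [-0.75, 2.2], [0.22, 2.44], [-1.43, 4.57], [0, 2.65], [-2.85, 2.85]. Speed limits (rad/s): [2.79, 2.79, 3.14, 3.14, 3.14, 3.14].

### API

Orientations are given as a unit quaternion [x, y, z, w].
In Python, from rig import robot gives the robot as it stands.
- The arm moves only by the tool send_rows, never from a script. Its argument "deltas" is text: rows parted by semicolons, each of 7 numbers parted by spaces: the shift along the tool's x, y, z in mm, then the turn, a rotation vector about the tool's x, y, z in degrees, then the opening, from 0 (shut) to 1 (fully open). A call has 1 to 10 rows; each row shifts and turns the commanded pose from where the row before left it, along the tool's axes as they then stand; what a row does not reach is not made up. A row lasts 1/8 s, in which the tool goes at most 62.5 mm and 10.7 degrees, less where a joint would pass 70% of its speed; a pose out of reach is approached as far as the arm can. A call is refused whole if a number of a shift passes 62.5 or a number of a turn 10.7, either way. A call with a gripper value outside its range is refused whole. The fingers move at their own pace and stop on an object; "newtons" is the grip in N (left out, the last holds). Time passes only in rows, so rows that do not move let the fingers close. It gives the time, the measured TCP pose, the force, the opening and the grip force at its end, in the units of the state.
- robot.get_obs(): the state, without advancing time (a new reading comes with each control period).
- robot.camera(name): name is "scene" or "top"; returns a dict with "image" (384x512x3 uint8, red, green, blue), "depth" (384x512 float32, m along the optical axis (not along the pixel's ray), 0 where there is no reading), "fovy" (degrees; the focal length in pixels is half the picture's height over the tangent of half this angle, whatever the lens; pixels are square), "cx", "cy" (the principal point, pixels), "k1" (the pictures are not rectified: a ray, as slopes to the right and down, at radius r is drawn at 1 + k1 r^2 times it, then the intrinsics apply), "rvec" (rotation vector, rad) and "tvec" (3), from world to camera coordinates, as OpenCV has them. Camera axes: x right, y down, z forward; pixel columns grow to the right and rows downward; lengths in m; the calibration is good to about 2 mm. A picture is of the moment at which its call begins.
- robot.hand_in(): hands the job in; it is judged then, once.
Trained networks look in the newest picture that a camera, given by its name, has taken for a name from the list of things; names that differ only in an ending like _2 or _b are one class to them, and where a whole thing is asked for, a point or a joint stands for the part that bears it (a point fixed in the world has none). Each returns a list of dicts, best first, with "p" (0 to 1); they miss things now and then, are a little off and sometimes report something else, mostly with a low value. They report only what shows in the picture. A call takes as long as a camera call.
- robot.find_in(camera, thing): "box" ([left, top, right, bottom] in pixels, round what is visible of it).
- robot.cut_out(camera, thing): "region" (384x512 bool, what is visible of it) and "box" ([left, top, right, bottom] in pixels, round what is visible of it).
The state is a dict: "time": time; "q": joint angles; "joint_velocities": joint speeds; "joint_torque": joint torques, N m; "position": TCP position; "tool_rot": TCP orientation; "ft_force": force on the tool from outside, world axes, zero at the start; "moment": the same for the moment, N m; "grip_width": finger opening in m; "grip_force": force on a finger pad.
Only numpy, scipy, OpenCV 4.12 (cv2) and the standard library are available. Lean on these libraries where they do the work, as an engineer would, in place of code of your own. Each camera call takes 0.05 s, during which the arm holds its last target. There are 200 camera calls.

### The job

Count out three of the four hex nuts: without picking them up, sweep them across the counting tray's deck, reaching in under the low lamp, so that they drop into the trough at its side, then shut the trough's hinged lid fully. Leave the fourth nut lying on the deck, do not bump the lamp, and leave the washer and everything else on the counter where it is.

Things in the scene. Friction and masses are not known exactly. Their poses are not given: they have to be found in the camera images.
- tray: counting tray of grey plastic, fixed to the counter, 190 mm (x) by 268 mm (y) by 48 mm high. Origin: centre of its underside, on the counter; x points away from the robot, y towards the trough (at its left side seen from the robot), z up. The deck takes up y = -130 to +80 mm, the trough the rest. Two short pouring lips stick out 25 mm at the near side
- deck (a point): centre of the raised flat deck's top, tray (0, -25, 35) mm, axes as the tray's. The deck spans tray x = -91 to +91, y = -130 to +80 mm, with a rim 13 mm high on its near, far and right sides and none on the trough side: pieces pushed past its edge at tray y = +80 mm drop into the trough
- trough (a point): centre of the trough's floor, tray (0, +105, 4) mm, axes as the tray's. Inside it spans tray x = -91 to +91, y = +80 to +130 mm; its outer wall (y = 130 to 134) is 48 mm high above the counter, its other side is the step up to the deck, 31 mm above its floor. Nuts come to rest in it flat or on edge; both are fine
- lid (a joint): hinged flap over the trough, grey plastic. Hinge line: parallel to tray x at tray y = +132 mm, 48.5 mm above the counter. Value in rad: 0 = shut, level over the trough; grows as the free edge swings up and outwards (1.57 = upright, more = leaning away from the deck, limit 1.9). The hinge is a little stiff (0.03 N m): the flap stays where it is left; under 2 N at the free edge moves it
- lid_edge (a point): middle of the flap's free edge, 58 mm from the hinge line. The flap is 186 mm long (along tray x), 58 mm wide and 3 mm thick, with a rib 4 mm wide and 7 mm high along the free edge, on top when shut. Shut, the free edge lies at tray y = +74 mm, 50 mm above the counter
- nut1_center (a point): a steel M14 hexagon nut like the other three: 21 mm across flats, 24 mm across corners, 12.8 mm high, about 25 g, lying flat on the tray's deck with a random yaw; the point is its centre, 6.4 mm above the deck
- nut2_center (a point): a steel M14 hexagon nut like the other three: 21 mm across flats, 24 mm across corners, 12.8 mm high, about 25 g, lying flat on the tray's deck with a random yaw; the point is its centre, 6.4 mm above the deck
- nut3_center (a point): a steel M14 hexagon nut like the other three: 21 mm across flats, 24 mm across corners, 12.8 mm high, about 25 g, lying flat on the tray's deck with a random yaw; the point is its centre, 6.4 mm above the deck
- nut4_center (a point): a steel M14 hexagon nut like the other three: 21 mm across flats, 24 mm across corners, 12.8 mm high, about 25 g, lying flat on the tray's deck with a random yaw; the point is its centre, 6.4 mm above the deck
- washer_center (a point): flat steel washer, 50 mm across, 17.6 mm hole, 4 mm thick, lying on the near part of the deck; the point is its centre; a bystander, not needed
- lamp_bar (a point): middle of the underside of the lamp's light bar, 256 mm above the counter. The bar is 300 mm long (along its y, nearly parallel to tray y), 28 mm wide, 14 mm thick, and crosses above the nuts; it is too low for a gripper to stand upright there, so reach in under it with the tool leaning back towards the robot
- lamp: the fixed aluminium lamp that carries the bar; origin: centre of its round base (124 mm diameter, 16 mm high), on the counter. Upright post 14 mm thick, 285 mm high, over the origin; from its top an arm 16 mm wide leads 105 mm forward (its -x) to the right-hand end of the bar, whose middle is at (-105, 135) mm
- block: cube of wood painted orange, 45 mm; origin at the centre of its underside; a bystander, not needed
- duck: yellow rubber duck, about 95 mm long, 72 mm wide, 80 mm high; origin under its centre; a bystander, not needed
- cup: stainless measuring cup, 72 mm across, 45 mm high, flat handle sticking out 118 mm from its axis along its +x; origin under the cup's centre; a bystander, not needed
- maraca: blue plastic maraca lying down, head 62 mm across at +x, handle to -x, 207 mm long in all; origin on the counter at the inner end of the head; a bystander, not needed
- driver: black-handled screwdriver, 200 mm long, lying along its x; origin at its underside; a bystander, not needed
- jar: glass jar, 72 mm across, 90 mm high; origin at the centre of its underside; a bystander, not needed

How it is judged:
On the way:
1. three nuts lie in the trough and the fourth is on the deck (((y of nut1_center in the frame of tray below 0.072 m and z of nut1_center in the frame of tray between 0.039 and 0.051 m and y of each of nut2_center, nut3_center, nut4_center in the frame of tray above 0.078 m and z of each of nut2_center, nut3_center, nut4_center in the frame of tray below 0.039 m) or (y of each of nut1_center, nut3_center, nut4_center in the frame of tray above 0.078 m and z of each of nut1_center, nut3_center, nut4_center in the frame of tray below 0.039 m and y of nut2_center in the frame of tray below 0.072 m and z of nut2_center in the frame of tray between 0.039 and 0.051 m) or (y of each of nut1_center, nut2_center, nut4_center in the frame of tray above 0.078 m and z of each of nut1_center, nut2_center, nut4_center in the frame of tray below 0.039 m and y of nut3_center in the frame of tray below 0.072 m and z of nut3_center in the frame of tray between 0.039 and 0.051 m) or (y of each of nut1_center, nut2_center, nut3_center in the frame of tray above 0.078 m and z of each of nut1_center, nut2_center, nut3_center in the frame of tray below 0.039 m and y of nut4_center in the frame of tray below 0.072 m and z of nut4_center in the frame of tray between 0.039 and 0.051 m)) and x of nut1_center in the frame of tray between -0.093 and 0.093 m and y of nut1_center in the frame of tray between -0.132 and 0.132 m and x of nut2_center in the frame of tray between -0.093 and 0.093 m and y of nut2_center in the frame of tray between -0.132 and 0.132 m and x of nut3_center in the frame of tray between -0.093 and 0.093 m and y of nut3_center in the frame of tray between -0.132 and 0.132 m and x of nut4_center in the frame of tray between -0.093 and 0.093 m and y of nut4_center in the frame of tray between -0.132 and 0.132 m), for 0.2 s.
At the end, for the whole second after the job is handed in: Exactly three of the four nuts (any three) lie at rest in the trough, the fourth lies on the deck (its centre at least 8 mm in from the trough's edge), and the lid is shut to within 0.08 rad (5 mm at its free edge) (all of step 1 and value of joint lid below 0.08 rad and linear speed of each of nut1, nut2, nut3, nut4 below 0.02 m/s); the robot touches nothing.
It fails at once if a nut is picked up instead of swept (its centre over 75 mm above the counter) (z of any of nut1_center, nut2_center, nut3_center, nut4_center in the frame of tray above 0.075 m).
It fails at once if the lamp is bumped (over 8 N) (contact force between any of the arm, the fingers and lamp above 8 N).
It fails at once if the washer or another bystander is moved more than 30 mm (distance of any of washer_center, block, duck, cup, maraca, driver, jar from where it was at the start of the episode above 0.03 m).
It also fails if it takes over 64 s, if anything falls off the work surface, if the arm or the gripper's body presses on something with over 40 N, if the wrist force passes 120 N, or if a joint passes its speed limit or range.

## Working session

There is one attempt and no reset: what is moved stays moved. The work goes in short steps, Python scripts to look and compute and a tool call to move; the robot and the scene stay as the last step left them, time stands still between calls to the robot, and variables do not carry over. Pictures are saved under pics/ and viewed, at most 10 in all, crops included, and the job is handed in when it is done.

Besides the shell and the picture viewer there is one more tool, called after ">>>" as a command line: name --argument value ..., lists and objects as JSON in quotes. send_rows: Moves the arm, as the interface text tells. Its arguments: {"type":"object","properties":{"deltas":{"type":"string"},"newtons":{"type":"number"}},"required":["deltas"]}

```bash
mkdir -p pics; ls
cat > h.py <<'E'
import numpy as np, cv2
from rig import robot
def cam(n):
    c=robot.camera(n); c['R']=cv2.Rodrigues(np.array(c['rvec'],float))[0]; c['t']=np.array(c['tvec'],float)
    c['f']=192/np.tan(np.radians(c['fovy'])/2)
    return c
def ray(c,u,v):
    K=np.array([[c['f'],0,c['cx']],[0,c['f'],c['cy']],[0,0,1.]])
    p=cv2.undistortPoints(np.array([[[u,v]]],float),K,np.array([c['k1'],0,0,0.]))[0,0]
    return np.array([p[0],p[1],1.])
def at_z(c,u,v,z):
    d=c['R'].T@ray(c,u,v); o=-c['R'].T@c['t']; return o+d*(z-o[2])/d[2]
def at_d(c,u,v):
    d=c['depth'][int(round(v)),int(round(u))]; return c['R'].T@(ray(c,u,v)*d-c['t'])
def proj(c,P):
    P=np.atleast_2d(P).astype(float); K=np.array([[c['f'],0,c['cx']],[0,c['f'],c['cy']],[0,0,1.]])
    return cv2.projectPoints(P,np.array(c['rvec'],float),c['t'],K,np.array([c['k1'],0,0,0.]))[0][:,0]
E
python3 - <<'E'
from h import *
np.set_printoptions(precision=4,suppress=True)
ims=[]
for n in ['scene','top']:
    c=cam(n); print(n,c['fovy'],c['cx'],c['cy'],c['k1'],'pos',-c['R'].T@c['t'])
    cv2.imwrite(f'pics/{n}0.png',cv2.resize(c['image'][:,:,::-1],(800,600)))
    for t in ['nut1_center','washer_center','lamp','tray','lid','block','duck','cup','maraca','driver','jar']:
        for r in robot.find_in(n,t)[:5]:
            b=r['box']; print(t,round(r['p'],2),np.round(b,1),at_d(c,(b[0]+b[2])/2,(b[1]+b[3])/2))
print(robot.get_obs())
E
```

```text
pics
scene 54.02428266077936 257.43153738991805 185.46765721532861 0.01095735493650395 pos [1.2932 0.3768 0.9707]
washer_center 0.62 [169.7 138.2 185.4 158.8] [ 0.4714 -0.4437  0.0351]
washer_center 0.45 [217.1 174.4 232.2 178.6] [ 0.507  -0.2027  0.0338]
lamp 0.86 [157.8 125.1 269.7 226.4] [ 0.5269 -0.2358  0.0377]
lamp 0.39 [198.6 163.3 296.6 234.9] [ 0.5614 -0.0738  0.0369]
tray 0.73 [124.1 153.5 143.6 183. ] [ 0.6629 -0.479   0.0666]
tray 0.56 [194.5 164.9 295.3 231.3] [ 0.5607 -0.0849  0.0351]
lid 0.75 [384.6 235.3 393.5 236.4] [0.4565 0.382  0.0219]
lid 0.74 [275.  177.1 297.6 210.7] [0.5315 0.0522 0.1034]
lid 0.44 [247.2 202.6 252.3 207.4] [ 0.5789 -0.0548  0.0348]
block 0.63 [383.2 235.6 396.4 239.2] [0.4578 0.3858 0.018 ]
block 0.62 [191.  163.9 205.4 179.2] [ 0.5432 -0.2914  0.0446]
duck 0.5 [169.  137.8 185.2 157.2] [ 0.4715 -0.445   0.0396]
cup 0.84 [210.9 221.7 236.  262.6] [ 0.7536 -0.0424  0.0425]
maraca 0.75 [261.6 238.  323.7 282. ] [0.6963 0.1627 0.03  ]
driver 0.38 [385.2 234.3 395.  235.6] [0.454  0.3838 0.0249]
jar 0.94 [122.9 154.1 145.2 182. ] [ 0.6621 -0.4787 
[... 533 characters left out ...]
.0592  0.0069]
maraca 0.64 [184.  171.8 236.6 180.5] [0.6861 0.1559 0.0067]
driver 0.49 [133.5 233.3 157.3 241. ] [0.4391 0.4063 0.0268]
jar 0.72 [366.7 172.8 389.3 195.2] [ 0.6322 -0.4991  0.0922]
{'time': 1.2, 'q': array([-1.3595,  0.5275,  1.4328,  0.    ,  1.1814, -0.1785]), 'joint_velocities': array([ 0.0012,  0.0015, -0.    ,  0.0011, -0.0009,  0.0026]), 'joint_torque': array([ -0.0002, -44.0022, -17.6983,   0.0634,   0.0505,  -0.    ]), 'position': array([ 0.2375, -0.5781,  0.2923]), 'tool_rot': array([ 0.9811,  0.1936,  0.    , -0.    ]), 'ft_force': array([-0.6015,  0.7607,  0.8589]), 'moment': array([ 0.0465, -0.0414,  0.0014]), 'grip_force': 0.0, 'grip_width': 0.08701425312953809}
```

Run:
```python
from h import *
a=cam('scene')['image'][120:270,150:350,::-1]; b=cam('top')['image'][130:280,190:390,::-1]
for n,x in (('s',a),('t',b)): cv2.imwrite(f'pics/{n}1.png',cv2.resize(x,(800,600),interpolation=cv2.INTER_CUBIC))
```

```text
(no output)
```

View pics/s1.png

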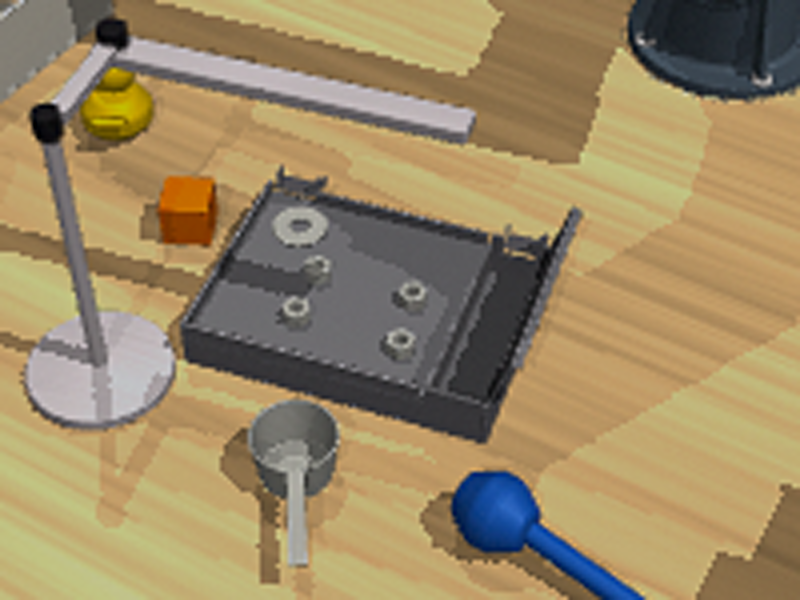

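View pics/t1.png

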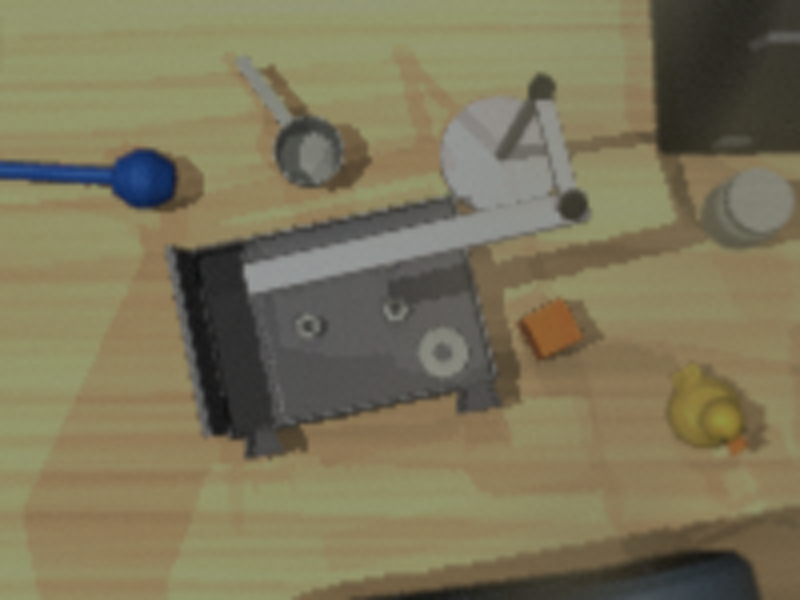

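The scene crop shows four nuts at crop (317,267), (295,309), (412,293) and (401,342), the washer at (300,226), the lid near upright, and the lamp bar crossing above from (110,50) to (475,125). The top crop shows two nuts at (308,325) and (396,310), with the bar hiding the other two. Next I fit the tray pose.

```bash
cat > fit.py <<'E'
from h import *
from scipy.optimize import least_squares
np.set_printoptions(precision=4,suppress=True)
s=cam('scene'); t=cam('top')
S=lambda u,v:(150+u/4-.4,120+v/4-.4)
T=lambda u,v:(190+u/4-.4,130+v/4-.4)
# tray model pts
obs=[(s,S(183,326),(95,-134,48)),(s,S(272,184),(-95,-134,48)),(s,S(490,409),(95,134,48)),(s,S(487,441),(95,134,0)),(s,S(186,349),(95,-134,0)),
 (t,T(495,384),(-95,-134,48)),(t,T(452,199),(95,-134,48)),(t,T(247,242),(95,80,48))]
def W(p,m):
    c,q=np.cos(p[2]),np.sin(p[2]); m=np.array(m)/1000.
    return np.array([p[0]+c*m[0]-q*m[1],p[1]+q*m[0]+c*m[1],m[2]])
def res(p): return np.concatenate([proj(c,W(p,m))[0]-uv for c,uv,m in obs])
r=least_squares(res,[.53,-.1,.1],loss='soft_l1'); p=r.x
def toT(P):
    c,q=np.cos(p[2]),np.sin(p[2]); d=P[:2]-p[:2]; return 1000*np.array([c*d[0]+q*d[1],-q*d[0]+c*d[1]])
if __name__=='__main__':
    print(p,np.round(r.fun.reshape(-1,2),1) if 0 else np.round(res(p).reshape(-1,2),1))
    for n,c,uv in [('A',s,S(317,265)),('B',s,S(295,307)),('C',s,S(412,291)),('D',s,S(401,340)),('At',t,T(397,309)),('Ct',t,T(308,325)),('washer s',s,S(301,225)),('washer t',t,T(443,352))]:
        P=at_z(c,*uv,.0478 if n[0]!='w' else .039); print(n,P[:2],toT(P))
    # lamp bar
    for c,F,us in [(s,S,[(475,120),(112,33)]),(t,T,[(245,277),(570,205)])]:
        for uv in us: P=at_z(c,*F(*uv),.263); print('bar',P,toT(P))
    # lid: depth points
    for c in (s,t):
        v,u=np.mgrid[120:270,190:310]; pts=[]
        for a,b in zip(u.ravel(),v.ravel()):
            P=at_d(c,a,b); m=toT(P)
            if abs(m[0])<100 and 60<m[1]<200 and .055<P[2]<.15: pts.append([*m,P[2]*1000])
        pts=np.array(pts); print(len(pts))
        if len(pts): print(np.polyfit(pts[:,2],pts[:,1],1),pts.min(0),pts.max(0))
    k=[(a,b,h) for a,b,h in [(-95,-134,48),(95,-134,48),(95,134,48),(-95,134,48)]]
    for n,c in (('s',s),('t',t)):
        im=cv2.resize(c['image'][:,:,::-1],None,fx=4,fy=4,interpolation=cv2.INTER_CUBIC)
        L=lambda ps:cv2.polylines(im,[np.int32([(proj(c,W(p,m))[0]+.5)*4 for m in ps])],True,(0,255,0),1)
        L(k); L([(-91,-130,35),(91,-130,35),(91,80,35),(-91,80,35)])
        o=(150,120) if n=='s' else (190,130)
        cv2.imwrite(f'pics/{n}fit.png',im[o[1]*4:o[1]*4+600,o[0]*4:o[0]*4+800])
E
python3 fit.py
```

```text
[ 0.5437 -0.1035  0.195 ] [[-0.6 -1.1]
 [-0.1 -1.8]
 [-0.1 -0.9]
 [ 0.1  0.6]
 [ 0.2  2.7]
 [ 0.1  0.3]
 [ 0.1 -0.3]
 [-1.5 -0.3]]
A [ 0.5499 -0.156 ] [ -4.0372 -52.6989]
B [ 0.6007 -0.1447] [ 47.9533 -51.4859]
C [ 0.5347 -0.07  ] [-2.313 34.553]
D [ 0.5871 -0.0495] [53.0731 44.5749]
At [ 0.5521 -0.1594] [ -2.6219 -56.4876]
Ct [ 0.5369 -0.0719] [-0.51   32.3426]
washer s [ 0.5082 -0.2007] [-53.6768 -88.5218]
washer t [ 0.5103 -0.2043] [-52.3257 -92.4596]
bar [ 0.5397 -0.0143  0.263 ] [13.3518 88.2985]
bar [ 0.5928 -0.3064  0.263 ] [   8.8936 -208.6241]
bar [ 0.5535 -0.0145  0.263 ] [26.8501 85.3908]
bar [ 0.6137 -0.2937  0.263 ] [  31.8008 -200.2033]
187
[  0.4199 108.413 ] [-91.6774 132.9587  55.8959] [ 97.323  156.2757 107.5656]
317
[  0.3985 106.5008] [-91.8222  91.3956  55.144 ] [ 95.099  153.9089 113.056 ]
```

View pics/sfit.png

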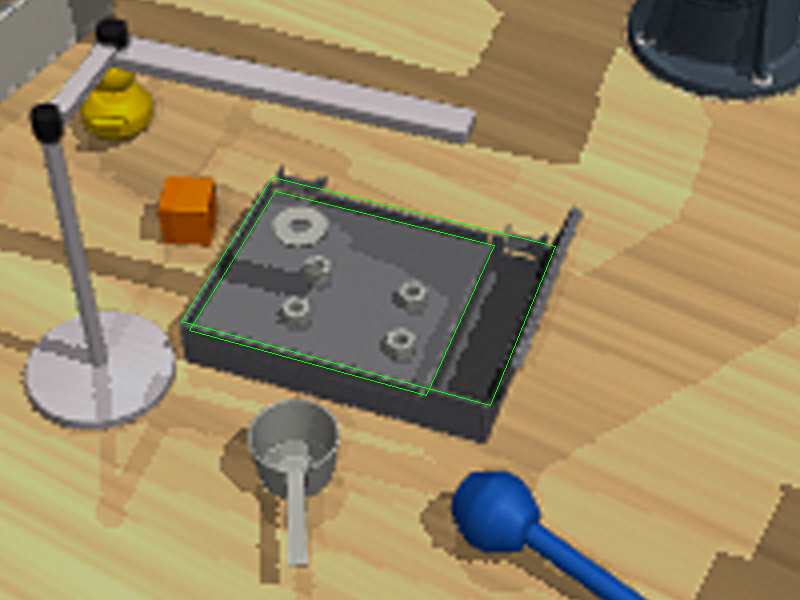

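```bash
cat > plan.py <<'E'
import sys, numpy as np
from scipy.spatial.transform import Rotation as Rn
from rig import robot
P0=np.array([.5437,-.1035]); YAW=.195
# args: n:tipx,tipy,tipz(mm, tray),tilt(deg)   (u prefix not used); each leg n rows
def pose(x,y,z,th):
    R=Rn.from_euler('z',YAW)*Rn.from_matrix(np.array([[1,0,0],[0,-1,0],[0,0,-1.]]))*Rn.from_euler('y',th,degrees=True)
    p=Rn.from_euler('z',YAW).apply([x/1e3,y/1e3,z/1e3])+[*P0,0]
    return p-R.apply([0,0,.07]),R
o=robot.get_obs(); p=np.array(o['position']); R=Rn.from_quat(o['tool_rot'])
tip=Rn.from_euler('z',-YAW).apply(p+R.apply([0,0,.07])-[*P0,0])*1e3
print('t',round(o['time'],2),'tip tray',tip.round(1),'F',np.round(o['ft_force'],1),'w',round(o['grip_width'],4),'q',np.round(o['q'],2))
for a in sys.argv[1:]:
    n,r=a.split(':'); n=int(n); tp,tR=pose(*map(float,r.split(',')))
    dr=(R.inv()*tR).as_rotvec(degrees=True)/n
    for i in range(n):
        # rows: shift interpreted in tool axes before the turn
        tgt=p+(tp-p)/(n-i); d=R.inv().apply(tgt-p)*1e3
        print(' '.join(f'{v:.1f}' for v in [*d,*dr]),end='; ')
        p=tgt; R=R*Rn.from_rotvec(dr,degrees=True)
    print()
E
python3 plan.py 10:-140,-60,230,0 5:-70,-43.5,150,40 3:4,-43.5,80,40 2:4,-43.5,44,40
```

```text
t 1.4 tip tray [-392.3 -406.3  222.3] F [-0.5  0.   0.2] w 0.0868 q [-1.36  0.53  1.43 -0.    1.18 -0.18]
31.5 -29.1 -0.8 0.0 0.0 1.1; 30.9 -29.7 -0.8 0.0 0.0 1.1; 30.3 -30.3 -0.8 0.0 0.0 1.1; 29.7 -30.9 -0.8 0.0 0.0 1.1; 29.1 -31.4 -0.8 0.0 0.0 1.1; 28.5 -32.0 -0.8 0.0 0.0 1.1; 27.9 -32.6 -0.8 0.0 0.0 1.1; 27.2 -33.1 -0.8 0.0 0.0 1.1; 26.6 -33.6 -0.8 0.0 0.0 1.1; 25.9 -34.1 -0.8 0.0 0.0 1.1; 
5.0 -3.3 19.3 -0.0 8.0 0.0; 2.3 -3.3 19.8 -0.0 8.0 0.0; -0.5 -3.3 19.9 -0.0 8.0 0.0; -3.3 -3.3 19.6 -0.0 8.0 0.0; -6.0 -3.3 19.0 -0.0 8.0 0.0; 
3.9 0.0 33.7 0.0 -0.0 -0.0; 3.9 -0.0 33.7 0.0 -0.0 -0.0; 3.9 -0.0 33.7 0.0 -0.0 -0.0; 
-11.6 0.0 13.8 -0.0 0.0 -0.0; -11.6 0.0 13.8 -0.0 0.0 -0.0;
```

>>> send_rows --deltas "31.5 -29 -1 0 0 1.1 1; 31 -30 -1 0 0 1.1 1; 30 -30 -1 0 0 1.1 1; 30 -31 -1 0 0 1.1 1; 29 -31 -1 0 0 1.1 1; 28.5 -32 -1 0 0 1.1 1; 28 -33 -1 0 0 1.1 1; 27 -33 0 0 0 1.1 1; 26.5 -34 0 0 0 1.1 1; 26 -34 0 0 0 1.1 1"

```text
time: 2.65
position: [0.418, -0.1878, 0.2995]
tool_rot: [0.995, 0.098, 0.0, 0.0]
ft_force: [-0.1, 0.1, -0.5]
grip_width: 0.0866
grip_force: 0.0
```

>>> send_rows --deltas "5 -3 19 0 8 0 1; 2 -3 20 0 8 0 1; 0 -3 20 0 8 0 1; -3 -3 20 0 8 0 1; -6 -3 19 0 8 0 1; 0 0 0 0 0 0 1"

```text
time: 3.4
position: [0.4359, -0.1666, 0.2188]
tool_rot: [0.954, 0.1, 0.28, -0.044]
ft_force: [-0.7, -1.2, 1.1]
grip_width: 0.087
grip_force: 0.0
```

```bash
python3 plan.py 3:4,-43.5,80,40 3:4,-43.5,44,40
```

```text
t 3.4 tip tray [-80.  -38.5 160.1] F [-0.7 -1.2  1.1] w 0.087 q [-0.87  0.43  2.16  1.11  0.58 -0.47]
6.1 2.2 37.7 -0.7 2.4 0.0; 4.6 1.7 38.0 -0.7 2.4 0.0; 3.0 1.3 38.1 -0.7 2.4 0.0; 
-7.7 0.0 9.2 0.0 0.0 0.0; -7.7 0.0 9.2 0.0 0.0 0.0; -7.7 0.0 9.2 0.0 0.0 0.0;
```

>>> send_rows --deltas "6 2 38 -0.7 2.4 0 1; 4.5 2 38 -0.7 2.4 0 1; 3 1.5 38 -0.7 2.4 0 1; 0 0 0 0 0 0 1"

```text
time: 3.9
position: [0.5142, -0.154, 0.1332]
tool_rot: [0.934, 0.094, 0.342, -0.033]
ft_force: [-0.6, 0.1, 0.8]
grip_width: 0.0869
grip_force: 0.0
```

```bash
python3 plan.py 3:4,-43.5,44,40
python3 - <<'E'
from h import *
a=cam('scene')['image'][120:270,150:350,::-1]
cv2.imwrite('pics/s2.png',cv2.resize(a,(800,600),interpolation=cv2.INTER_CUBIC))
E
```

```text
t 3.9 tip tray [  6.4 -43.7  79.7] F [-0.6  0.1  0.8] w 0.0869 q [-0.74  0.71  2.12  1.81  0.57 -1.1 ]
-8.2 -0.1 8.6 -0.0 -0.1 0.1; -8.2 -0.1 8.6 -0.0 -0.1 0.1; -8.2 -0.1 8.6 -0.0 -0.1 0.1;
```

View pics/s2.png

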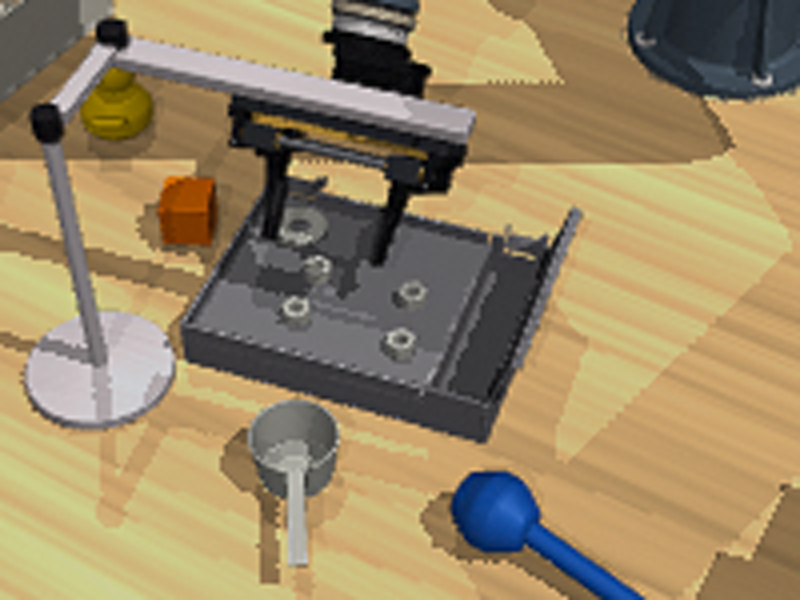

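The scene crop shows the open fingers at crop (275,235) and (378,262), straddling nut A at (317,267). Nut C at (412,293) is ahead of the left finger. I'll lower and sweep.

>>> send_rows --deltas "-8 0 8.5 0 0 0 1; -8 0 8.5 0 0 0 1; -8 0 8.5 0 0 0 1; 0 0 0 0 0 0 1"

```text
time: 4.45
position: [0.5113, -0.1554, 0.1009]
tool_rot: [0.934, 0.093, 0.343, -0.031]
ft_force: [0.8, -0.7, -0.2]
grip_width: 0.087
grip_force: 0.0
```

>>> send_rows --deltas "0 -7 0 0 0 0 1; 0 -7 0 0 0 0 1; 0 -7 0 0 0 0 1; 0 -7 0 0 0 0 1; 0 -7 0 0 0 0 1; 0 -7 0 0 0 0 1; 0 -7 0 0 0 0 1; 0 -7 0 0 0 0 1; 0 -7 0 0 0 0 1; 0 -7 0 0 0 0 1"

```text
time: 5.7
position: [0.4974, -0.0859, 0.0993]
tool_rot: [0.934, 0.093, 0.343, -0.032]
ft_force: [-0.6, -0.1, 0.6]
grip_width: 0.087
grip_force: 0.2
```

```bash
python3 plan.py;  python3 - <<'E'
from h import *
a=cam('scene')['image'][120:270,150:350,::-1]
cv2.imwrite('pics/s3.png',cv2.resize(a,(800,600),interpolation=cv2.INTER_CUBIC))
E
```

```text
t 5.7 tip tray [ 3.2 26.1 45.9] F [-0.6 -0.1  0.6] w 0.087 q [-0.63  0.81  2.24  2.23  0.64 -1.46]
```

View pics/s3.png

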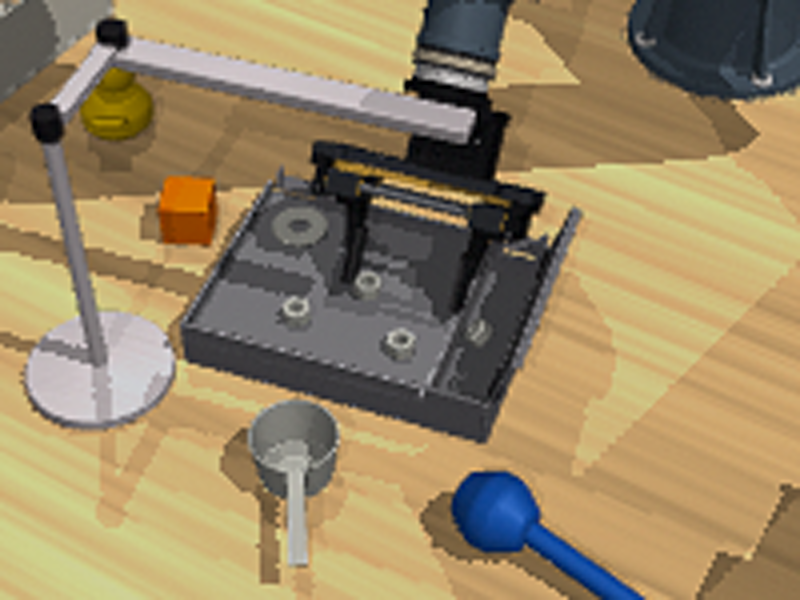

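Nut C is in the trough at crop (478,330). Nut A was pushed along to (368,282), and D and B haven't moved. Next is D.

```bash
python3 plan.py 2:3,20,75,40 3:58,-31,75,40 3:58,-31,45,40
python3 - <<'E'
from fit import *
print(toT(at_z(s,*S(368,280),.0478)))
E
```

```text
t 5.75 tip tray [ 2.8 27.3 45.8] F [-0.2 -0.1  0. ] w 0.087 q [-0.63  0.81  2.24  2.23  0.64 -1.46]
9.6 3.7 -11.1 0.0 -0.1 0.2; 9.6 3.7 -11.1 0.0 -0.1 0.2; 
14.0 17.0 11.8 0.0 0.0 0.0; 14.0 17.0 11.8 0.0 0.0 0.0; 14.0 17.0 11.8 0.0 0.0 0.0; 
-6.4 -0.0 7.7 0.0 0.0 0.0; -6.4 -0.0 7.7 0.0 0.0 0.0; -6.4 -0.0 7.7 0.0 0.0 0.0; 
[-1.9473 -5.0796]
```

>>> send_rows --deltas "9.5 3.5 -11 0 0 0.2 1; 9.5 3.5 -11 0 0 0.2 1; 14 17 12 0 0 0 1; 14 17 12 0 0 0 1; 14 17 12 0 0 0 1; 0 0 0 0 0 0 1; -6.5 0 8 0 0 0 1; -6.5 0 8 0 0 0 1; -6.5 0 8 0 0 0 1; 0 0 0 0 0 0 1"

```text
time: 7.1
position: [0.5624, -0.1316, 0.0963]
tool_rot: [0.935, 0.09, 0.341, -0.034]
ft_force: [-0.7, -0.3, 0.7]
grip_width: 0.0872
grip_force: 0.0
```

```bash
python3 plan.py 8:58,25,44.5,40
```

```text
t 7.1 tip tray [ 58.  -31.2  42.8] F [-0.7 -0.3  0.7] w 0.0872 q [-0.62  0.8   2.04  1.96  0.53 -1.12]
0.1 -7.0 -0.2 0.0 -0.0 -0.0; 0.1 -7.0 -0.2 0.0 -0.0 -0.0; 0.1 -7.0 -0.2 0.0 -0.0 -0.0; 0.1 -7.0 -0.2 0.0 -0.0 -0.0; 0.1 -7.0 -0.2 0.0 -0.0 -0.0; 0.1 -7.0 -0.2 0.0 -0.0 -0.0; 0.2 -7.0 -0.2 0.0 -0.0 -0.0; 0.2 -7.0 -0.2 0.0 -0.0 -0.0;
```

>>> send_rows --deltas "0 -7 0 0 0 0 1; 0 -7 0 0 0 0 1; 0 -7 0 0 0 0 1; 0 -7 0 0 0 0 1; 0 -7 0 0 0 0 1; 0 -7 0 0 0 0 1; 0 -7 0 0 0 0 1; 0 -7 0 0 0 0 1; 0 -2 0 0 0 0 1; 0 0 0 0 0 0 1"

```text
time: 8.35
position: [0.5527, -0.0754, 0.0971]
tool_rot: [0.935, 0.09, 0.342, -0.033]
ft_force: [0.4, -0.5, -0.4]
grip_width: 0.0868
grip_force: 0.0
```

```bash
python3 plan.py 2:58,20,80,40 4:4,-72,80,40
python3 - <<'E'
from h import *
a=cam('scene')['image'][120:270,150:350,::-1]
cv2.imwrite('pics/s4.png',cv2.resize(a,(800,600),interpolation=cv2.INTER_CUBIC))
E
```

```text
t 8.35 tip tray [59.5 25.7 43.6] F [ 0.4 -0.5 -0.4] w 0.0868 q [-0.52  0.8   2.11  2.18  0.54 -1.27]
11.3 2.9 -14.3 0.1 -0.1 -0.1; 11.3 2.9 -14.4 0.1 -0.1 -0.1; 
-10.3 23.0 -8.7 -0.0 -0.0 -0.0; -10.3 23.0 -8.7 -0.0 -0.0 -0.0; -10.3 23.0 -8.7 -0.0 -0.0 -0.0; -10.3 23.0 -8.7 -0.0 -0.0 -0.0;
```

View pics/s4.png

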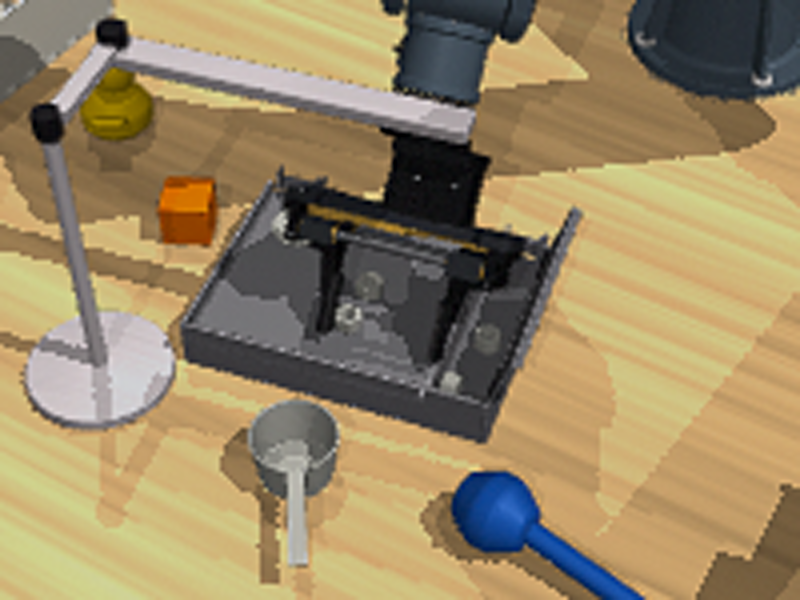

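D is in the trough at crop (450,383), beside C at (488,337). A is at (370,285) and B at (350,315), both on the deck. Now I go behind A with a narrower opening.

>>> send_rows --deltas "11 3 -14 0 0 0 1; 11 3 -14 0 0 0 1; -10.5 22 -9 0 0 0 0.7; -10.5 22 -9 0 0 0 0.7; -10.5 22 -9 0 0 0 0.7; -10.5 22 -9 0 0 0 0.7; 0 0 0 0 0 0 0.7"

```text
time: 9.28
position: [0.515, -0.1809, 0.1331]
tool_rot: [0.935, 0.088, 0.343, -0.032]
ft_force: [0.6, 0.1, 0.3]
grip_width: 0.0614
grip_force: 0.0
```

```bash
python3 plan.py 4:3,-67,44.5,40
python3 - <<'E'
from fit import *
for n in 'st':
  pass
for r in robot.find_in('scene','nut1_center')[:6]: print(r['p'],r['box'])
im=s['image'][120:270,150:350,::-1]
cv2.imwrite('pics/s5.png',cv2.resize(im,(800,600),interpolation=cv2.INTER_CUBIC))
E
```

```text
t 9.28 tip tray [  2.  -70.8  79.7] F [0.6 0.1 0.3] w 0.0614 q [-0.79  0.71  2.09  1.73  0.57 -1.04]
-5.4 -0.9 6.9 0.1 -0.1 -0.1; -5.4 -0.9 6.9 0.1 -0.1 -0.1; -5.4 -0.9 6.9 0.1 -0.1 -0.1; -5.4 -0.9 6.9 0.1 -0.1 -0.1; 
0.47 [270.4, 202.7, 273.8, 209.5]
0.24 [275.4, 174.6, 296.5, 215.0]
```

View pics/s5.png

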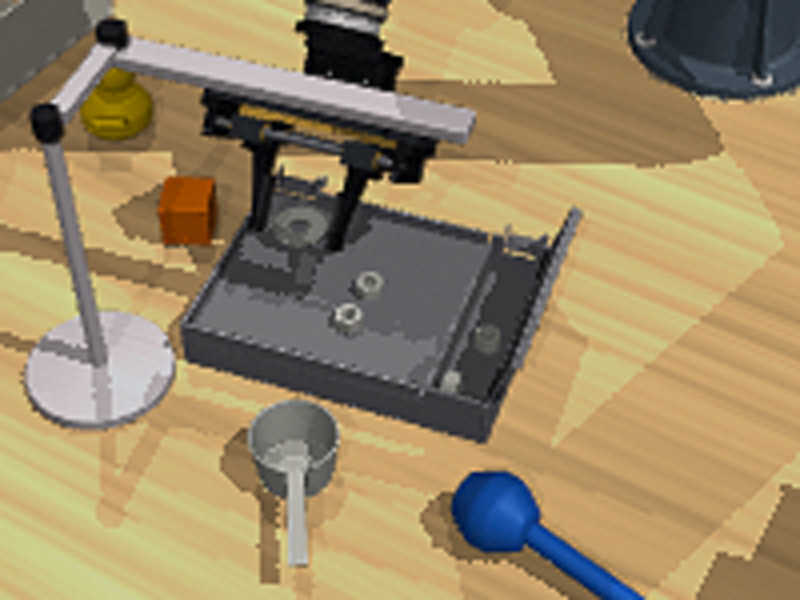

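A is at crop (369,283), ahead of the left finger, and the path is clear of B at (348,316).

>>> send_rows --deltas "-5.5 -1 7 0 0 0 0.7; -5.5 -1 7 0 0 0 0.7; -5.5 -1 7 0 0 0 0.7; -5.5 -1 7 0 0 0 0.7; 0 0 0 0 0 0 0.7"

```text
time: 10.05
position: [0.5156, -0.173, 0.097]
tool_rot: [0.935, 0.091, 0.342, -0.034]
ft_force: [0.3, 0.5, -0.1]
grip_width: 0.0609
grip_force: 0.0
```

>>> send_rows --deltas "0 -8 0 0 0 0 0.7; 0 -8 0 0 0 0 0.7; 0 -8 0 0 0 0 0.7; 0 -8 0 0 0 0 0.7; 0 -8 0 0 0 0 0.7; 0 -8 0 0 0 0 0.7; 0 -8 0 0 0 0 0.7; 0 -8 0 0 0 0 0.7; 0 0 0 0 0 0 0.7"

```text
time: 11.18
position: [0.503, -0.1108, 0.0974]
tool_rot: [0.935, 0.09, 0.342, -0.033]
ft_force: [0.3, -0.4, -0.5]
grip_width: 0.061
grip_force: 0.0
```

```bash
python3 plan.py 4:3,26,44.5,40
```

```text
t 11.18 tip tray [ 3.9  0.7 44. ] F [ 0.3 -0.4 -0.5] w 0.061 q [-0.67  0.81  2.2   2.14  0.62 -1.39]
-0.0 -6.3 -0.3 0.0 -0.1 -0.0; -0.0 -6.3 -0.3 0.0 -0.1 -0.0; -0.0 -6.3 -0.3 0.0 -0.1 -0.0; -0.0 -6.3 -0.2 0.0 -0.1 -0.0;
```

>>> send_rows --deltas "0 -6 0 0 0 0 0.76; 0 -6 0 0 0 0 0.82; 0 -6 0 0 0 0 0.88; 0 -6 0 0 0 0 0.94; 0 -3 0 0 0 0 1; 0 0 0 0 0 0 1; 0 0 0 0 0 0 1; 11 2 -14 0 0 0 1; 11 2 -14 0 0 0 1; 0 0 0 0 0 0 1"

```text
time: 12.42
position: [0.4981, -0.0899, 0.1342]
tool_rot: [0.934, 0.09, 0.344, -0.032]
ft_force: [1.6, -0.4, 0.5]
grip_width: 0.0873
grip_force: 0.0
```

```bash
python3 plan.py
python3 - <<'E'
from h import *
a=cam('scene')['image'][120:270,150:350,::-1]
cv2.imwrite('pics/s6.png',cv2.resize(a,(800,600),interpolation=cv2.INTER_CUBIC))
E
```

```text
t 12.43 tip tray [ 3.3 21.9 80.8] F [ 1.6 -0.4  0.5] w 0.0873 q [-0.63  0.71  2.23  2.1   0.58 -1.3 ]
```

View pics/s6.png

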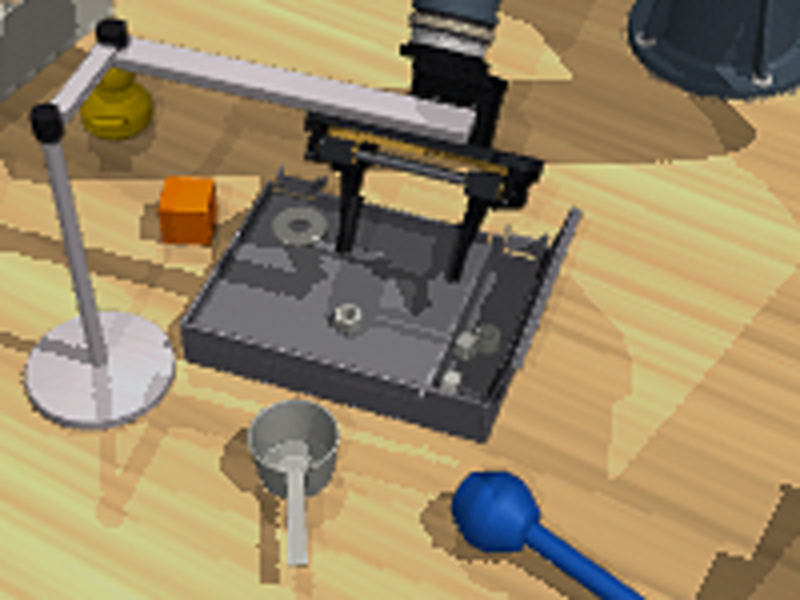

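The scene crop shows three nuts in the trough at (488,338), (467,345) and (450,382), and one on the deck at (348,316). Next is the lid: close the fingers, back out, and go round behind it.

```bash
python3 - <<'E'
from fit import *
for u,v in [(488,336),(467,342),(450,380),(348,313)]:
    a=S(u,v); P=at_d(s,*a); print(toT(P),P[2])
E
python3 plan.py 4:-60,20,150,20 5:-45,185,160,20 3:-45,185,87,20
```

```text
[-12.3593 100.5474] 0.004937290074473488
[14.6433 89.8017] 0.021693375939391482
[60.9592 90.1061] 0.023930852474263783
[34.4696 -9.3886] 0.04193043368054123
t 12.57 tip tray [ 2.8 22.5 79.3] F [ 0.8 -0.6 -0.4] w 0.0871 q [-0.63  0.71  2.23  2.1   0.58 -1.3 ]
5.5 0.7 -22.6 0.0 -5.1 -0.0; 3.5 0.7 -23.0 0.0 -5.1 -0.0; 1.4 0.7 -23.2 0.0 -5.1 -0.0; -0.6 0.7 -23.2 0.0 -5.1 -0.0; 
3.5 -33.0 -0.9 0.0 -0.0 0.0; 3.5 -33.0 -0.9 0.0 -0.0 0.0; 3.5 -33.0 -0.9 0.0 -0.0 0.0; 3.5 -33.0 -0.9 0.0 -0.0 0.0; 3.5 -33.0 -0.9 0.0 -0.0 0.0; 
-8.3 -0.0 22.9 0.0 -0.0 0.0; -8.3 -0.0 22.9 0.0 -0.0 0.0; -8.3 -0.0 22.9 0.0 -0.0 0.0;
```

>>> send_rows --deltas "5.5 1 -22.5 0 -5 0 1; 3.5 1 -23 0 -5 0 1; 1.5 1 -23 0 -5 0 0.5; -0.5 1 -23 0 -5 0 0; 3.5 -33 -1 0 0 0 0; 3.5 -33 -1 0 0 0 0; 3.5 -33 -1 0 0 0 0; 3.5 -33 -1 0 0 0 0; 3.5 -33 -1 0 0 0 0; 0 0 0 0 0 0 0"

```text
time: 13.82
position: [0.4475, 0.0751, 0.2054]
tool_rot: [0.968, 0.1, 0.228, -0.039]
ft_force: [-0.0, 0.0, -0.4]
grip_width: 0.0151
grip_force: 0.0
```

```bash
python3 plan.py 4:-45,187,87,20
```

```text
t 13.82 tip tray [-28.4 196.3 142.9] F [-0.   0.  -0.4] w 0.0151 q [-0.19  0.41  2.21  1.15  0.22  0.08]
-8.0 2.1 10.7 -0.5 -1.7 0.1; -7.6 2.0 10.9 -0.5 -1.7 0.1; -7.3 1.9 11.1 -0.5 -1.7 0.1; -7.0 1.8 11.4 -0.5 -1.7 0.1;
```

>>> send_rows --deltas "-8 2 10.5 -0.5 -1.7 0 0; -7.5 2 11 -0.5 -1.7 0 0; -7.5 2 11 -0.5 -1.7 0 0; -7 2 11.5 -0.5 -1.7 0 0; 0 0 0 0 0 0 0"

```text
time: 14.45
position: [0.4412, 0.0635, 0.1521]
tool_rot: [0.98, 0.096, 0.172, -0.015]
ft_force: [0.0, 0.8, 0.8]
grip_width: 0.0006
grip_force: 0.0
```

```bash
python3 plan.py 9:-45,107,86,20 4:-45,104,55,20;  python3 - <<'E'
from h import *
a=cam('scene')['image'][120:270,150:350,::-1]
cv2.imwrite('pics/s7.png',cv2.resize(a,(800,600),interpolation=cv2.INTER_CUBIC))
E
```

```text
t 14.45 tip tray [-44.4 183.4  86.3] F [0.  0.8 0.8] w 0.0006 q [-0.17  0.54  2.2   1.03  0.14  0.2 ]
-0.1 8.5 0.0 0.0 0.0 0.0; -0.1 8.5 0.0 0.0 0.0 0.0; -0.1 8.5 0.0 0.0 0.0 0.0; -0.1 8.5 0.0 0.0 0.0 0.0; -0.1 8.5 0.0 0.0 0.0 0.0; -0.1 8.5 0.0 0.0 0.0 0.0; -0.1 8.5 0.0 0.0 0.0 0.0; -0.1 8.5 0.0 0.0 0.0 0.0; -0.1 8.5 0.0 0.0 0.0 0.0; 
-2.7 0.8 7.3 0.0 -0.0 0.0; -2.7 0.8 7.3 0.0 -0.0 0.0; -2.7 0.8 7.3 0.0 -0.0 0.0; -2.7 0.8 7.3 0.0 -0.0 0.0;
```

View pics/s7.png

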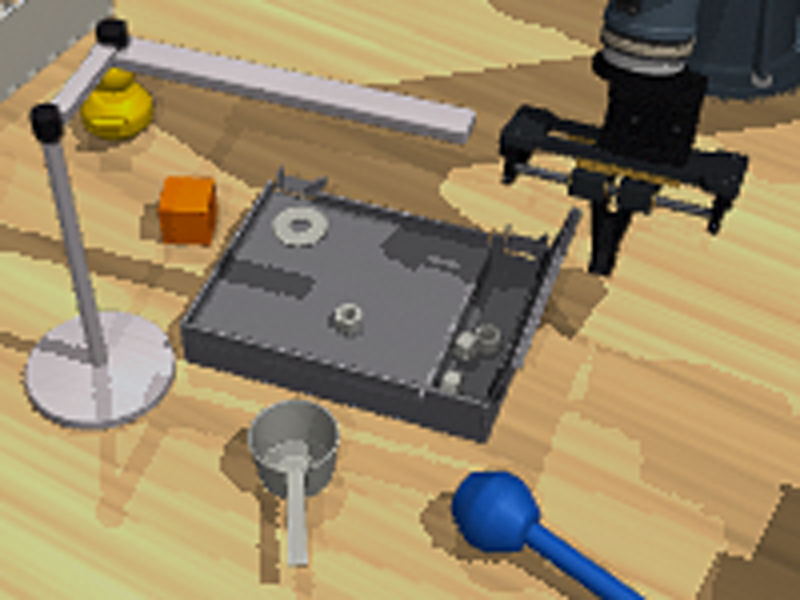

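The closed fingertip at crop (600,270) is behind the lid, and the gripper body clears the lid's top edge. I'll push the lid over.

>>> send_rows --deltas "0 8.5 0 0 0 0 0; 0 8.5 0 0 0 0 0; 0 8.5 0 0 0 0 0; 0 8.5 0 0 0 0 0; 0 8.5 0 0 0 0 0; 0 8.5 0 0 0 0 0; 0 8.5 0 0 0 0 0; 0 8.5 0 0 0 0 0; 0 8.5 0 0 0 0 0; 0 0 0 0 0 0 0"

```text
time: 15.75
position: [0.4565, -0.012, 0.1538]
tool_rot: [0.98, 0.096, 0.174, -0.014]
ft_force: [-0.7, -0.7, -0.3]
grip_width: 0.0006
grip_force: 0.0
```

>>> send_rows --deltas "-2.5 0.5 7.5 0 0 0 0; -2.5 1 7.5 0 0 0 0; -2.5 0.5 7.5 0 0 0 0; 0 0 0 0 0 0 0"

```text
time: 16.25
position: [0.4571, -0.013, 0.1298]
tool_rot: [0.98, 0.096, 0.173, -0.015]
ft_force: [0.3, -0.0, -0.5]
grip_width: 0.0007
grip_force: 0.0
```

```bash
python3 plan.py 3:-45,104,54,20
```

```text
t 16.25 tip tray [-43.5 105.3  64. ] F [ 0.3 -0.  -0.5] w 0.0007 q [-0.37  0.6   2.18  1.29  0.19 -0.25]
-1.6 0.5 3.0 0.1 0.0 0.0; -1.6 0.5 3.0 0.1 0.0 0.0; -1.6 0.5 3.0 0.1 0.0 0.0;
```

>>> send_rows --deltas "-1.5 0.5 3 0 0 0 0; -1.5 0.5 3 0 0 0 0; -1.5 0.5 3 0 0 0 0; 0 0 0 0 0 0 0"

```text
time: 16.75
position: [0.4568, -0.0148, 0.1205]
tool_rot: [0.98, 0.096, 0.174, -0.015]
ft_force: [-0.4, -0.1, 1.7]
grip_width: 0.0007
grip_force: 0.9
```

>>> send_rows --deltas "-0.5 0 1.5 0 0 0 0; -0.5 0 1.5 0 0 0 0; 0 0 0 0 0 0 0"

```text
time: 17.12
position: [0.4567, -0.0147, 0.1193]
tool_rot: [0.98, 0.096, 0.175, -0.014]
ft_force: [-4.2, -1.1, 25.6]
grip_width: 0.0005
grip_force: 12.7
```

```bash
python3 plan.py;  python3 - <<'E'
from h import *
a=cam('scene')['image'][120:270,150:350,::-1]
cv2.imwrite('pics/s8.png',cv2.resize(a,(800,600),interpolation=cv2.INTER_CUBIC))
E
```

```text
t 17.12 tip tray [-43.9 103.6  53.7] F [-4.2 -1.1 25.6] w 0.0005 q [-0.38  0.63  2.19  1.51  0.18 -0.48]
```

View pics/s8.png

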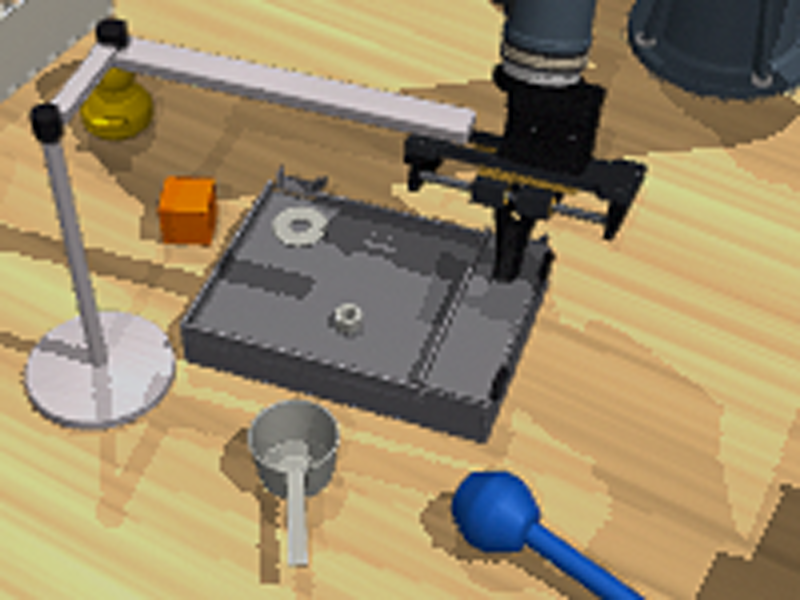

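The lid lies shut on its stop and pushes back with 25 N. I'll retreat along the tool axis.

>>> send_rows --deltas "1 0 -6 0 0 0 0; 2 0 -12 0 0 0 0; 3 -3 -15 0 0 0 0; 3 -3 -15 0 0 0 0; 3 -3 -15 0 0 0 0; 0 0 0 0 0 0 0; 0 0 0 0 0 0 0"

```text
time: 18.05
position: [0.4445, -0.0077, 0.18]
tool_rot: [0.98, 0.096, 0.173, -0.015]
ft_force: [-1.1, 0.6, 0.7]
grip_width: 0.0006
grip_force: 0.0
```

```bash
python3 plan.py
python3 - <<'E'
from fit import *
pts=[]
for a in range(235,300):
    for b in range(150,240):
        P=at_d(s,a,b); m=toT(P)
        if abs(m[0])<85 and 84<m[1]<126 and P[2]<.08: pts.append([m[1]-132,P[2]*1000])
pts=np.array(pts); k=np.polyfit(pts[:,0],pts[:,1],1); print(len(pts),'lid angle',-np.arctan(k[0]),'z mid',np.median(pts[:,1]))
P=at_z(s,*S(348,314),.0478); print('nut',toT(P))
E
```

```text
t 18.05 tip tray [-54.8 113.  114.3] F [-1.1  0.6  0.7] w 0.0006 q [-0.37  0.46  2.18  0.76  0.27  0.29]
465 lid angle -0.0155278302955756 z mid 50.2731485060918
nut [40.5456 -6.8589]
```

Lid measured at about 0 rad, three nuts in the trough, one on the deck, arm clear of everything. Handing in.

```bash
python3 -c "
from rig import robot
print(robot.hand_in())"
```

```text
the job is handed in; nothing more can be done
None
```

I handed the job in at about 18 s of the 64 s allowed: three nuts are in the trough, the fourth is on the deck, the lid measures shut (about 0 rad), and the lamp and bystanders were left alone as far as the pictures and force readings show; no verdict came back.

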